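# Slide a cap along the rail into the corner pocket of a marking board

## Robot

A 6-joint arm with a two-finger parallel gripper is mounted at the origin on a cart in front of the work surface, level with it; the furniture and walls round the work are solid. World frame = base frame: x ahead of the robot, y to its left, z up, the work surface at z = 0. Lengths are in mm, angles in rad, forces in N, time in s.
With the tool pointing down it reaches from about 350 to 775 mm from the base axis. Payload 7.3 kg.
Tool frame: the origin (TCP) lies at the very end of the fingers, on their centre line; the grasp point (between the pads) lies 19 mm behind it; z points along the fingers, y is the line along which they close (so a half turn about z gives the same grasp; the last joint's range is limited). The gripper opens to 92 mm and grips with 3 to 60 N. Pads are 19 mm wide; open, the fingers measure 130 mm over their backs; the gripper's body (75 mm by 190 mm) begins 47 mm behind the grasp point.
Start: joints at [-1.434, 0.342, 1.524, -0, 1.275, -0.146], TCP at [146.521, -504.159, 226.741] pointing down, gripper open.
Joint ranges: [-2.53, 2.53], [-0.77, 2.02], [0.04, 2.7], [-1, 4.14], [0.28, 2.66], [-3.11, 3.11]. Speed limits (rad/s): [2.57, 2.57, 3.14, 3.14, 3.14, 3.14].

## Interface

Orientations are given as [roll, pitch, yaw] about the fixed x, y, z axes, in that order (R = Rz(yaw) Ry(pitch) Rx(roll)).
In Python, from plant import bot gives the robot as it stands.
- The arm moves only by the tool jog_arm, never from a script. Its argument "targets" is a list of rows, each an object with "xyz": the shift along the tool's x, y, z as a fraction of full scale, a list of three; "spin": the turn about the tool's z as a fraction of full scale. In form: [{"xyz": [x, y, z], "spin": spin}, ...]. A call has exactly 10 rows; each row shifts and turns the commanded pose from where the row before left it, along the tool's axes as they then stand; what a row does not reach is not made up. Full scale, the value 1, is 80 mm for a shift and 0.1 rad for a turn. A row lasts 1/8 s, in which the tool goes at most 62.5 mm and 10.7 degrees, less where a joint would pass 70% of its speed; a pose out of reach is approached as far as the arm can. A call with a number of a shift or a turn outside -1 to 1 is refused whole. A call with a gripper value outside its range is refused whole. "gripper" is the opening in per cent of the stroke, from 0 (shut) to 100 (fully open), set as the call begins (left out, the last holds). The fingers move at their own pace and stop on an object; the grip force is fixed at half the most. Time passes only in rows, so rows that do not move let the fingers close, or fill a call up. It gives the time, the measured TCP pose, the force, the opening and the grip force at its end, in the units of the state.
- bot.get_obs(): the state, without advancing time (a new reading comes with each control period).
- bot.capture(name): name is "side" or "top" or "wrist"; returns the picture (400x640x3 uint8, blue, green, red); there is no depth.
- bot.get_calibration(name): a dict with "vfov" (degrees; the focal length in pixels is half the picture's height over the tangent of half this angle, whatever the lens; pixels are square), "cx", "cy" (the principal point, pixels), "eye" and "rotation" of the camera in the world. Camera axes: x right, y down, z forward; pixel columns grow to the right and rows downward; lengths in mm; the calibration is good to about 2 mm. A picture is of the moment at which its call begins: read the wrist's pose just before it. get_calibration takes no time and is no camera call; for the wrist camera it gives the pose at the moment of the call.
- bot.close_job(): hands the job in; it is judged then, once.
The state is a dict: "time": time; "joint_positions": joint angles; "dq": joint speeds; "tau": joint torques, N m; "tool_pos": TCP position; "tcp_rot": TCP orientation; "contact_force": force on the tool from outside, world axes, zero at the start; "moment": the same for the moment, N m; "grip_width": finger opening in mm; "finger_force": force on a finger pad.
Only numpy, scipy, OpenCV 4.12 (cv2) and the standard library are available. Lean on these libraries where they do the work, as an engineer would, in place of code of your own. Each camera call takes 0.05 s, during which the arm holds its last target. There are 200 camera calls.

## Task

The big screw cap on the marking board has to sit in the board's corner pocket for date stamping. With closed fingertips, push it straight back against the long rail first; then, keeping it against the rail all the way, slide it along into the pocket at the left end until it is fully home, touching both the rail and the end stop. Never lift or tip the cap, leave the two small caps where they lie, and come clear.

Things in the scene. Friction and masses are not known exactly. Their poses are not given: they have to be found in the camera images.
- board: flat grey marking board, 170 mm (its x) by 340 mm (its y), fixed to the worktop, bare but for rail, stop, lip and three caps. Origin: centre of its underside, on the worktop; its top face is 12 mm above that. Its x points away from the robot (turned up to 0.25 rad either way), its y to the robot's left, z up.
- rail (a point): mid-length of the near face of the straight aluminium rail along the board's whole far edge, at the height of the top face: board x = +70, y = 0, z = +12 mm; axes as the board. The rail is 14 mm thick and stands 18 mm above the top face.
- pocket (a point): where the centre of the big cap's underside is when fully home: board x = +51, y = +131, z = +12 mm; axes as the board. An end stop square to the rail has its face at y = +150. A lip parallel to the rail, 14 mm thick with a round nose, runs from the stop back to y = +122, its inner face at x = +26. Stop and lip are 18 mm high. The pocket is 44 mm wide, open to -y.
- big_cap: the big screw cap, closed top up, round, 38 mm across and 18 mm high, about 20 g, slides on the board. Origin: centre of its underside. It starts about 65 to 95 mm short (in board x) of touching the rail and at least 90 mm (in board y) short of the pocket; the three caps lie in a row along y, about 75 mm apart, in any order.
- small_cap_a: small screw cap, 30 mm across and 14 mm high, lying loose on the board; origin at the centre of its underside. To be left alone.
- small_cap_b: small screw cap, 32 mm across and 15 mm high, lying loose on the board; origin at the centre of its underside. To be left alone.
Mind the look-alikes: they are no part of the job. Leave any orange or yellow look-alike of the big_cap alone.

How it is judged:
By the outcome, as a careful person would: the job done as asked, in the order asked, and still so for the second after the job is handed in, with the robot touching nothing.
It also fails if it takes over 51 s, if anything falls off the work surface, if the arm or the gripper's body presses on something with over 40 N, if the wrist force passes 120 N, or if a joint passes its speed limit or range.

## Working session

There is one attempt and no reset: what is moved stays moved. The work goes in short steps, Python scripts to look and compute and a tool call to move; the robot and the scene stay as the last step left them, time stands still between calls to the robot, and variables do not carry over. Pictures are saved under pics/ and viewed, at most 10 in all, crops included, and the job is handed in when it is done.

Besides the shell and the picture viewer there is one more tool, called after "Emit:" in YAML: its name, and indented under it one key for each argument. jog_arm: Moves the arm, as the interface text tells. Shift numbers are shares of 80 mm and turn numbers shares of 0.1 rad, none past 1 either way. Its arguments: {"type":"object","properties":{"targets":{"type":"array","items":{"type":"object","properties":{"xyz":{"type":"array","items":{"type":"number"}},"spin":{"type":"number"}}}},"gripper":{"type":"number"}},"required":["targets"]}

```bash
mkdir -p pics
python3 - <<'E'
from plant import bot
import cv2
o=bot.get_obs();print(o)
for n in("top","side"):
    c=bot.get_calibration(n);print(n,c);cv2.imwrite(f"pics/{n}0.png",bot.capture(n))
E
```

```text
{'time': 0.0, 'joint_positions': array([-1.43399122e+00,  3.42724248e-01,  1.52501091e+00, -1.94847562e-05,
        1.27542786e+00, -1.45982585e-01]), 'dq': array([ 0.00159314, -0.00036305,  0.0001753 ,  0.00074966, -0.00178757,
       -0.00222459]), 'tau': array([ 1.15811695e-04, -4.31243598e+01, -2.44211608e+01,  7.18395668e-02,
        5.60213474e-02, -1.16346532e-04]), 'tool_pos': array([ 146.45991748, -503.72529917,  226.04631826]), 'tcp_rot': array([-3.14003628e+00, -2.09998602e-04,  2.82793213e-01]), 'contact_force': array([ 0.0799926 ,  0.10565174, -0.40571965]), 'moment': array([-0.01910931,  0.02968129,  0.01128219]), 'finger_force': 0.0, 'grip_width': 92.05734265148176}
top {'vfov': 54.153873435926364, 'cx': 316.9635313501243, 'cy': 195.2299575049608, 'eye': array([ 398.17516467, -110.72816899,  876.33312095]), 'rotation': array([-3.05630443, -0.01680287, -1.54948544])}
side {'vfov': 49.163447541819465, 'cx': 322.32939078070837, 'cy': 199.65083623678566, 'eye': array([ 102.99365512, -953.64998545,  417.05870077]), 'rotation': array([-1.95015512,  0.02062339, -0.43640518])}
```

View pics/top0.png

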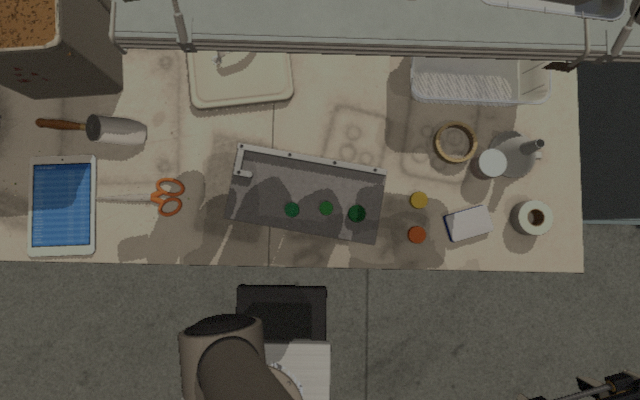

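The top view shows the board with the rail at its upper edge, the stop and lip at the left (~(240,165)), and three green caps at (292,210), (326,208) and (357,214). The yellow (418,200) and orange (417,235) look-alikes are off the board. The cap at (357,214) looks biggest, so I'll check it in an enlarged crop.

```bash
cat > h.py <<'E'
import numpy as np,cv2
from scipy.spatial.transform import Rotation as R
def ray(c,uv,z):
    f=200/np.tan(np.radians(c['vfov']/2)); M=np.array(c['rotation'])
    M=R.from_euler('xyz',M).as_matrix() if M.ndim==1 else M
    d=M@np.array([(uv[0]-c['cx'])/f,(uv[1]-c['cy'])/f,1]); e=np.array(c['eye'])
    return e+d*(z-e[2])/d[2]
def greens(im):
    h=cv2.cvtColor(im,cv2.COLOR_BGR2HSV)
    m=cv2.inRange(h,(40,90,25),(90,255,255))
    n,l,s,c=cv2.connectedComponentsWithStats(m)
    return [(s[i],c[i]) for i in range(1,n) if s[i][4]>40]
E
python3 - <<'E'
from plant import bot
from h import *
im=cv2.imread("pics/top0.png");c=bot.get_calibration("top")
for s,p in greens(im): print(s,p,ray(c,p,28))
for p in [(239,145),(386,168),(378,243),(225,218)]: print(p,ray(c,p,12))
cv2.imwrite("pics/crop0.png",cv2.resize(im[130:260,210:400],None,fx=4,fy=4,interpolation=cv2.INTER_CUBIC))
E
```

```text
[319 201  14  14 140] [325.82857143 207.8       ] [ 444.05021753 -143.26690405   28.        ]
[285 203  14  14 158] [291.51898734 209.23417722] [439.28711797 -68.93643847  28.        ]
[348 205  18  17 225] [356.33777778 212.98222222] [ 434.25895667 -209.766295     28.        ]
(239, 145) [581.04470623  52.93130376  12.        ]
(386, 168) [ 537.02906915 -276.83371097   12.        ]
(378, 243) [ 369.95270555 -260.2181381    12.        ]
(225, 218) [417.55611682  77.37043688  12.        ]
```

View pics/crop0.png

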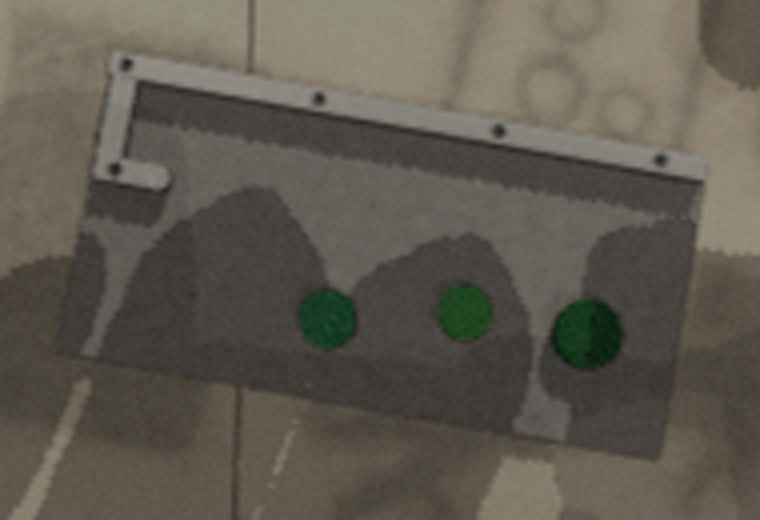

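The crop shows three green caps at full-image pixels (292,210), (326,208) and (357,213). The right one is clearly the largest (about 18 px against 14 px), so it is the big cap. The yellow and orange look-alikes are off the board. Next I'll fit the board pose.

```bash
cat >> h.py <<'E'
from scipy.optimize import least_squares
def fit(c,uv,B):
    P=np.array([ray(c,p,b[2])[:2] for p,b in zip(uv,B)]);B=np.array(B,float)[:,:2]
    f=lambda q:((B@np.array([[np.cos(q[2]),np.sin(q[2])],[-np.sin(q[2]),np.cos(q[2])]])+q[:2])-P).ravel()
    r=least_squares(f,[480,-100,-.15]);return r.x,r.fun.reshape(-1,2)
def toB(q,p):
    d=np.array(p)[:2]-q[:2];c,s=np.cos(q[2]),np.sin(q[2]);return np.array([c*d[0]+s*d[1],-s*d[0]+c*d[1]])
def toW(q,b):
    c,s=np.cos(q[2]),np.sin(q[2]);return np.array([c*b[0]-s*b[1],s*b[0]+c*b[1]])+q[:2]
E
python3 - <<'E'
from plant import bot
from h import *
c=bot.get_calibration("top")
cr=np.array([(135,80),(703,183),(707,160),(113,50),(60,353),(658,460)])
uv=(cr+.5)/4-.5+[210,130]
q,r=fit(c,uv,[(70,150,30),(70,-170,30),(84,-170,30),(84,170,30),(-85,170,12),(-85,-170,12)])
print(q,r.round(1))
for p,z in [((588,334),30),((328,318),27),((465,313),26)]:
    w=ray(c,(np.array(p)+.5)/4-.5+[210,130],z);print(w,toB(q,w))
print("behind",toW(q,(-90,toB(q,ray(c,((588.5)/4-.5+210,334.5/4-.5+130),30))[1])))
E
```

```text
[ 4.74985476e+02 -9.78355318e+01 -1.54447053e-01] [[ 0.   0. ]
 [ 0.2 -4.5]
 [ 1.3 -4.5]
 [ 0.6  5. ]
 [-0.7  5. ]
 [-1.4 -1. ]]
[ 433.87831293 -210.16006671   30.        ] [ -23.33854902 -117.31117664]
[439.57766591 -69.11060884  27.        ] [-39.40520503  22.93608627]
[ 443.99725525 -143.44786621   26.        ] [-23.60264355 -49.83643364]
behind [ 368.01035029 -199.90528522]
```

Emit:
jog_arm:
  targets:
    - {"xyz":[0.486,-0.35,0],"spin":0}
    - {"xyz":[0.486,-0.35,0],"spin":0}
    - {"xyz":[0.486,-0.35,0],"spin":0}
    - {"xyz":[0.486,-0.35,0],"spin":0}
    - {"xyz":[0.486,-0.35,0],"spin":0}
    - {"xyz":[0.486,-0.35,0],"spin":0}
    - {"xyz":[0.486,-0.35,0],"spin":0}
    - {"xyz":[0.486,-0.35,0],"spin":0}
    - {"xyz":[0,0,0],"spin":1}
    - {"xyz":[0,0,0],"spin":1}
  gripper: 0

```text
time: 1.35
tool_pos: [382.9, -201.4, 226.4]
tcp_rot: [-3.141, 0.001, 0.081]
contact_force: [-0.9, -1.1, -0.2]
grip_width: 0.5
finger_force: 0.0
```

Emit:
jog_arm:
  targets:
    - {"xyz":[0,0,0],"spin":1}
    - {"xyz":[0,0,0],"spin":1}
    - {"xyz":[0,0,0],"spin":0.37}
    - {"xyz":[0,0,0],"spin":0}
    - {"xyz":[0,0,0],"spin":0}
    - {"xyz":[0,0,0],"spin":0}
    - {"xyz":[0,0,0],"spin":0}
    - {"xyz":[0,0,0],"spin":0}
    - {"xyz":[0,0,0],"spin":0}
    - {"xyz":[0,0,0],"spin":0}

```text
time: 2.6
tool_pos: [382.7, -202.3, 226.7]
tcp_rot: [3.142, 0.0, -0.154]
contact_force: [-0.6, 0.3, -0.0]
grip_width: 0.3
finger_force: 0.0
```

Run:
```python
from plant import bot
from h import *
print(bot.get_obs());print(bot.get_calibration("wrist"))
cv2.imwrite("pics/w1.png",bot.capture("wrist"))
```

```text
{'time': 2.6, 'joint_positions': array([-6.63601593e-01,  1.72613653e-01,  1.75691202e+00, -8.33049306e-05,
        1.21208936e+00,  1.06143804e+00]), 'dq': array([ 8.33121003e-04,  2.31553660e-03,  1.44425582e-04,  1.33930205e-03,
       -8.25591420e-04,  5.10225565e-05]), 'tau': array([ 4.65070116e-07, -3.33728242e+01, -2.38125801e+01,  6.68143504e-02,
       -5.31950744e-02, -7.78225658e-04]), 'tool_pos': array([ 382.67497851, -202.26050811,  226.68472238]), 'tcp_rot': array([ 3.14153546e+00,  5.75697086e-05, -1.54214066e-01]), 'contact_force': array([-0.63260878,  0.26461207, -0.03157185]), 'moment': array([ 0.00751326, -0.05004541, -0.01425729]), 'finger_force': 0.0, 'grip_width': 0.3390715298335572}
{'vfov': 66.35031716963958, 'cx': 323.4509979119436, 'cy': 197.89935284174223, 'eye': array([ 464.63193157, -215.46706024,  385.87943724]), 'rotation': array([ 2.83289751e+00,  2.55899374e-04, -1.72634833e+00])}
```

View pics/w1.png

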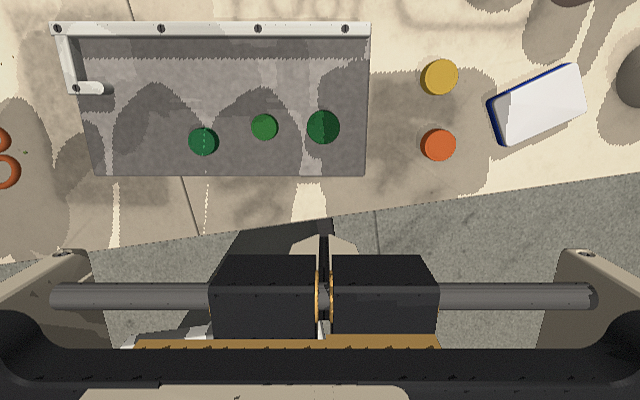

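The wrist view shows the rail's near top edge from (75,37) to (370,38), the pocket at the left, the big cap at (323,127), the small caps at (264,127) and (203,141), and the orange and yellow look-alikes to the right of the board. The shut fingertips are at about (325,225), in line with the big cap.

Run:
```python
from plant import bot
from h import *
c=bot.get_calibration("wrist")
uv=[(75,37),(370,37),(371,23),(50,23),(104,176),(364,176)]
B=[(70,150,30),(70,-170,30),(84,-170,30),(84,170,30),(-85,170,12),(-85,-170,12)]
q,r=fit(c,uv,B);print(q,r.round(1))
im=cv2.imread("pics/w1.png")
for s,p in greens(im): print(s,p)
for p,z in [((323,126),30),((323,38),30),((369,38),30),((250,37),30),((160,36.5),30),((364,176),12),((325,222),220)]:
    w=ray(c,p,z);print(p,w,toB(q,w))
```

```text
[ 4.75758094e+02 -1.00992466e+02 -1.51195511e-01] [[ 0.3  5.2]
 [-0.1 -6.4]
 [ 1.  -6. ]
 [ 0.8  2.5]
 [-0.6  9.3]
 [-1.3 -4.6]]
[307 110  33  34 854] [322.79859485 126.79391101]
[251 114  27  27 561] [264.18538324 126.63279857]
[188 128  31  28 675] [202.95111111 140.99111111]
(323, 126) [ 437.29585789 -210.56983564   30.        ] [ -21.51889199 -114.12046596]
(323, 38) [ 526.13205925 -224.54263177   30.        ] [  68.40842491 -114.5533379 ]
(369, 38) [ 518.67124409 -272.10187925   30.        ] [  68.19610402 -162.69376481]
(250, 37) [ 538.89189035 -149.27496139   30.        ] [ 69.68586333 -38.22245525]
(160, 36.5) [553.93156565 -56.43571551  30.        ] [70.57050416 55.82293176]
(364, 176) [ 367.4639417  -251.60628621   12.        ] [ -84.37323111 -165.20685209]
(325, 222) [ 397.65055023 -205.83552948  220.        ] [ -61.42499646 -115.41155078]
```

```bash
cat >> h.py <<'E'
def und(c,uv,k):
    f=200/np.tan(np.radians(c['vfov']/2)); d=np.array(uv,float)-[c['cx'],c['cy']]
    return [c['cx'],c['cy']]+d*(1+k*(d@d)/f**2)
def fitk(c,uv,B):
    g=lambda k:fit(c,[und(c,p,k) for p in uv],B)
    k=least_squares(lambda k:g(k[0])[1].ravel(),[0.]).x[0]
    return (k,)+g(k)
E
python3 - <<'E'
from plant import bot
from h import *
B=[(70,150,30),(70,-170,30),(84,-170,30),(84,170,30),(-85,170,12),(-85,-170,12)]
cr=np.array([(135,80),(703,183),(707,160),(113,50),(60,353),(658,460)])
for n,uv,big in [("wrist",[(75,37),(370,37),(371,23),(50,23),(104,176),(364,176)],(322.8,126.8)),("top",(cr+.5)/4-.5+[210,130],(356.6,213.1))]:
    c=bot.get_calibration(n)
    k,q,r=fitk(c,uv,B);print(n,k,q,r.round(1).tolist());w=ray(c,und(c,big,k),30);print(w,toB(q,w))
E
```

```text
wrist 0.03387319695847696 [ 4.78743337e+02 -9.79937653e+01 -1.56133084e-01] [[-1.8, 1.6], [0.6, -2.9], [1.3, -2.5], [-2.9, -3.0], [2.0, 8.0], [0.9, -1.1]]
[ 436.59682917 -210.22839689   30.        ] [ -24.18140725 -117.42316708]
top 0.402611882764006 [ 4.75532370e+02 -9.68037445e+01 -1.54941903e-01] [[-1.3, -2.2], [0.0, -1.5], [0.9, -1.3], [-1.5, 1.7], [1.3, 1.3], [0.7, 2.0]]
[ 433.7481927  -210.53530739   30.        ] [ -23.73226239 -118.81736251]
```

Emit:
jog_arm:
  targets:
    - {"xyz":[0,0,0.6],"spin":0}
    - {"xyz":[0,0,0.6],"spin":0}
    - {"xyz":[0,0,0.6],"spin":0}
    - {"xyz":[0,0,0.4],"spin":0}
    - {"xyz":[0,0,0.25],"spin":0}
    - {"xyz":[0,0,0.15],"spin":0}
    - {"xyz":[0,0,0],"spin":0}
    - {"xyz":[0.1,0,0],"spin":0}
    - {"xyz":[0.1,0,0],"spin":0}
    - {"xyz":[0,0,0],"spin":0}

```text
time: 3.9
tool_pos: [399.7, -205.2, 19.3]
tcp_rot: [3.141, -0.002, -0.154]
contact_force: [0.5, 1.1, 0.4]
grip_width: 0.5
finger_force: 0.0
```

Emit:
jog_arm:
  targets:
    - {"xyz":[0.08,0,0],"spin":0}
    - {"xyz":[0.08,0,0],"spin":0}
    - {"xyz":[0.08,0,0],"spin":0}
    - {"xyz":[0.08,0,0],"spin":0}
    - {"xyz":[0.08,0,0],"spin":0}
    - {"xyz":[0.08,0,0],"spin":0}
    - {"xyz":[0.08,0,0],"spin":0}
    - {"xyz":[0.08,0,0],"spin":0}
    - {"xyz":[0.06,0,0],"spin":0}
    - {"xyz":[0,0,0],"spin":0}

```text
time: 5.15
tool_pos: [454.2, -213.4, 18.7]
tcp_rot: [3.141, -0.0, -0.154]
contact_force: [-0.1, -0.7, -0.7]
grip_width: 0.3
finger_force: 0.0
```

Run:
```python
from plant import bot
from h import *
print(bot.get_obs()['tool_pos'])
cv2.imwrite("pics/w2.png",bot.capture("wrist"))
```

```text
[ 454.18481517 -213.40522996   18.68611067]
```

View pics/w2.png

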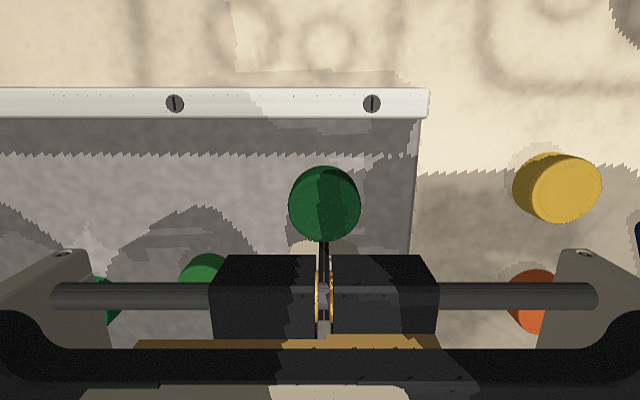

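The cap's top is at (325,203), centred on the fingertips. Its far edge at v≈166 is about 25 mm short of the rail edge at v≈118, which agrees with the board fit.

Emit:
jog_arm:
  targets:
    - {"xyz":[0.05,0,0],"spin":0}
    - {"xyz":[0.05,0,0],"spin":0}
    - {"xyz":[0.05,0,0],"spin":0}
    - {"xyz":[0.05,0,0],"spin":0}
    - {"xyz":[0.05,0,0],"spin":0}
    - {"xyz":[0.03,0,0],"spin":0}
    - {"xyz":[0.02,0,0],"spin":0}
    - {"xyz":[0.02,0,0],"spin":0}
    - {"xyz":[0.02,0,0],"spin":0}
    - {"xyz":[0,0,0],"spin":0}

```text
time: 6.45
tool_pos: [480.4, -217.4, 18.6]
tcp_rot: [-3.141, 0.001, -0.154]
contact_force: [-1.3, -0.2, 1.6]
grip_width: 0.1
finger_force: 1.0
```

Run:
```python
from plant import bot
from h import *
o=bot.get_obs();print(o['tool_pos'],o['contact_force'])
im=bot.capture("wrist")
cv2.imwrite("pics/w3.png",cv2.resize(im[60:260,200:460],None,fx=3,fy=3))
```

```text
[ 480.36022372 -217.36725557   18.62977272] [-1.30559273 -0.18700743  1.61136359]
```

View pics/w3.png

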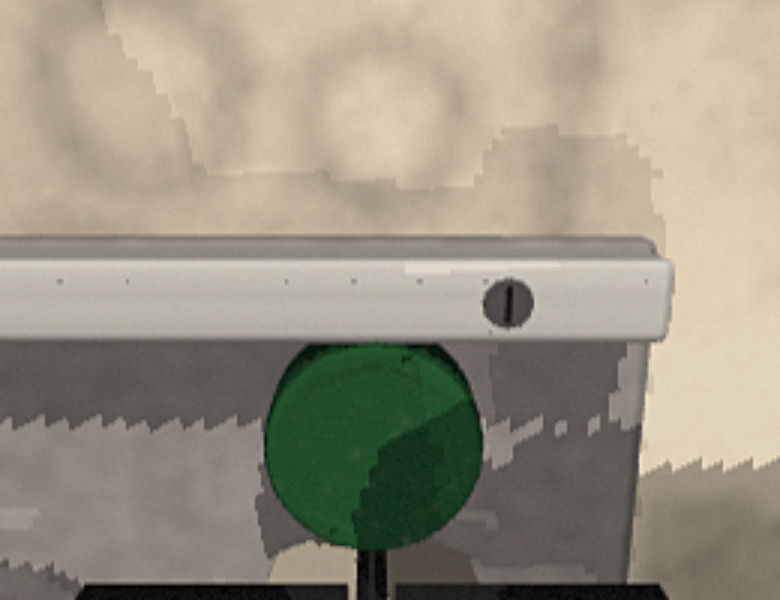

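Emit:
jog_arm:
  targets:
    - {"xyz":[0.01,0,0],"spin":0}
    - {"xyz":[0.01,0,0],"spin":0}
    - {"xyz":[0,0,0],"spin":0}
    - {"xyz":[0,0,0],"spin":0}
    - {"xyz":[-0.1,0,0],"spin":0}
    - {"xyz":[-0.2,0,0],"spin":0}
    - {"xyz":[-0.1,0,0],"spin":0}
    - {"xyz":[0,0,-0.4],"spin":0}
    - {"xyz":[0,0,-0.4],"spin":0}
    - {"xyz":[0,0,0],"spin":0}

```text
time: 7.75
tool_pos: [452.4, -213.9, 84.9]
tcp_rot: [3.139, -0.006, -0.154]
contact_force: [0.4, -0.8, -1.1]
grip_width: 0.5
finger_force: 0.0
```

Run:
```python
from plant import bot
from h import *
o=bot.get_obs();print(o['tool_pos'],o['contact_force'])
a=bot.capture("wrist"); b=bot.capture("side");c=bot.get_calibration("side")
f=200/np.tan(np.radians(c['vfov']/2));M=R.from_euler('xyz',c['rotation']).as_matrix()
d=M.T@(o['tool_pos']-c['eye']);u,v=int(c['cx']+f*d[0]/d[2]),int(c['cy']+f*d[1]/d[2]);print(u,v)
b=b[v-90:v+60,u-100:u+100]
cv2.imwrite("pics/m4.png",np.vstack([a[40:300,120:520],cv2.resize(b,(400,300))]))
```

```text
[ 452.38201985 -213.90942059   84.94424704] [ 0.35820363 -0.76050361 -1.14741762]
327 202
```

View pics/m4.png

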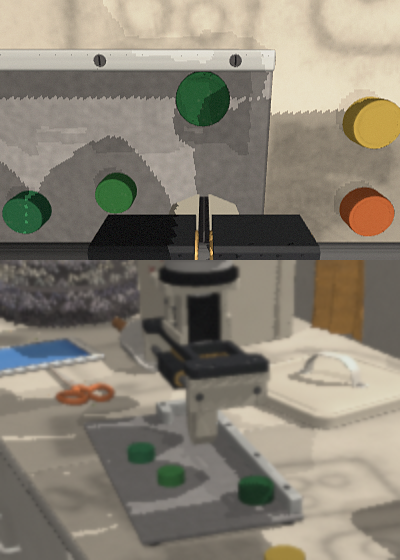

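The cap sits at the rail by itself, seen at (202,98) in the wrist half of the picture, and both small caps are untouched. The fingertips are thin across tool y (about 8 mm). I'll go over to the cap's -y side and turn the tool so its flat face leans the cap towards the rail.

Emit:
jog_arm:
  targets:
    - {"xyz":[0,0.29,0],"spin":0}
    - {"xyz":[0,0.29,0],"spin":0}
    - {"xyz":[0.3,0,0],"spin":0}
    - {"xyz":[0.3,0,0],"spin":0}
    - {"xyz":[0,0,0],"spin":1}
    - {"xyz":[0,0,0],"spin":1}
    - {"xyz":[0,0,0],"spin":1}
    - {"xyz":[0,0,0],"spin":0.5}
    - {"xyz":[0,0,0.4],"spin":0}
    - {"xyz":[0,0,0],"spin":0}

```text
time: 9.1
tool_pos: [489.0, -264.6, 47.6]
tcp_rot: [-3.141, 0.007, -0.504]
contact_force: [0.8, 0.1, -0.1]
grip_width: -0.0
finger_force: 0.0
```

Run:
```python
from plant import bot
from h import *
o=bot.get_obs();q=np.array([477,-97.4,-.155]);print(o['tool_pos'],o['tcp_rot'],toB(q,o['tool_pos']))
cv2.imwrite("pics/w5.png",bot.capture("wrist"))
```

```text
[ 488.95997572 -264.57908721   47.58519119] [-3.14070625  0.00701935 -0.5041736 ] [  37.62571801 -163.32848363]
```

View pics/w5.png

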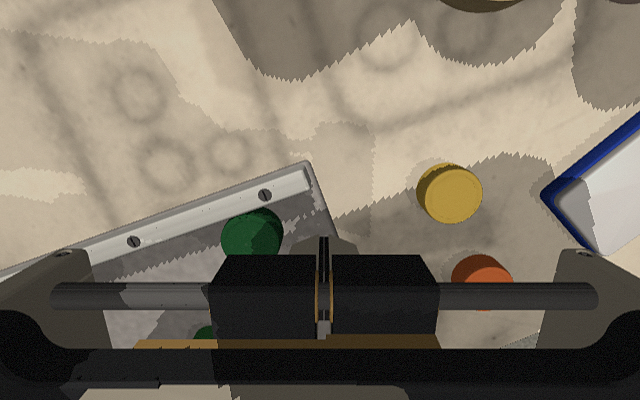

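The cap at (252,232) is still on the rail, and the fingertips at (323,240) are on its right side, clear of the board end. I'll go down and start sliding.

Emit:
jog_arm:
  targets:
    - {"xyz":[0.053,-0.019,0.1],"spin":0}
    - {"xyz":[0,0,0.16],"spin":0}
    - {"xyz":[0,0,0.1],"spin":0}
    - {"xyz":[0,0,0],"spin":0}
    - {"xyz":[-0.034,-0.094,0],"spin":0}
    - {"xyz":[-0.034,-0.094,0],"spin":0}
    - {"xyz":[-0.034,-0.094,0],"spin":0}
    - {"xyz":[-0.034,-0.094,0],"spin":0}
    - {"xyz":[-0.034,-0.094,0],"spin":0}
    - {"xyz":[0,0,0],"spin":0}

```text
time: 10.4
tool_pos: [500.7, -226.5, 22.2]
tcp_rot: [3.141, 0.002, -0.503]
contact_force: [-5.1, -0.4, 3.8]
grip_width: 0.3
finger_force: 2.2
```

Run:
```python
from plant import bot
from h import *
o=bot.get_obs();q=np.array([477,-97.4,-.155]);print(o['tool_pos'],o['tcp_rot'],toB(q,o['tool_pos']),o['contact_force'])
cv2.imwrite("pics/w6.png",bot.capture("wrist")[120:300,100:460])
```

```text
[ 500.71674114 -226.4841306    22.15340336] [ 3.14065889e+00  1.86123205e-03 -5.03011676e-01] [  43.36043461 -123.87521662] [-5.09934472 -0.36842878  3.84206014]
```

View pics/w6.png

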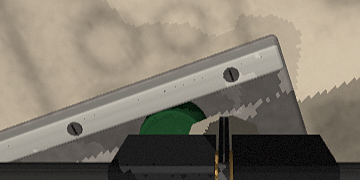

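Emit:
jog_arm:
  targets:
    - {"xyz":[-0.017,-0.047,0],"spin":0}
    - {"xyz":[-0.017,-0.047,0],"spin":0}
    - {"xyz":[0,0,0],"spin":0}
    - {"xyz":[0,0,0],"spin":0}
    - {"xyz":[0,0,0],"spin":0}
    - {"xyz":[0,0,0],"spin":0}
    - {"xyz":[0,0,0],"spin":0}
    - {"xyz":[0,0,0],"spin":0}
    - {"xyz":[0,0,0],"spin":0}
    - {"xyz":[0,0,0],"spin":0}

```text
time: 11.7
tool_pos: [502.0, -219.1, 22.1]
tcp_rot: [3.141, 0.002, -0.504]
contact_force: [-5.7, -2.3, 4.2]
grip_width: 0.4
finger_force: 2.9
```

Run:
```python
from plant import bot
from h import *
q=np.array([477,-97.4,-.155])
for i in range(3):
    o=bot.get_obs();print(toB(q,o['tool_pos']),o['tool_pos'],o['contact_force'],o['moment'],o['finger_force'],o['tcp_rot'])
    a=bot.capture("top" if i else "wrist");cw=bot.get_calibration("top" if i else "wrist")
    for s,p in greens(a): w=ray(cw,p,30);print(i,s,p,toB(q,w))
    if i==0: x=a
cv2.imwrite("pics/m7.png",np.vstack([cv2.resize(x[120:300,100:460],(720,360)),cv2.resize(a[150:230,280:520],(720,240))]))
```

```text
[  43.51622764 -116.42355746] [ 502.02105432 -219.14585677   22.08236859] [-5.7331179  -2.3033537   4.22775083] [-0.22142206  1.01415456  0.06420351] 2.9075510421535 [ 3.14075832e+00  1.62987941e-03 -5.03739696e-01]
0 [ 240  225   66   30 1267] [270.76874507 241.84293607] [ 62.49098151 -93.07124257]
[  43.51279693 -116.45842066] [ 502.01228256 -219.17977238   22.0937077 ] [-5.39275104 -1.91006114  3.54071452] [-0.2577887   0.96531014  0.03435115] 2.9079198589897715 [ 3.14072073e+00  1.62680933e-03 -5.03722738e-01]
1 [285 203  14  14 159] [291.47798742 209.21383648] [-41.70784277  22.28305206]
[  43.49969384 -116.42553173] [ 502.00441395 -219.14525488   22.09407511] [-5.15109266 -1.59068973  3.68215525] [-0.1909751   0.94870987  0.09216546] 2.9077123647584813 [ 3.14074257e+00  1.67236071e-03 -5.03757760e-01]
2 [285 203  14  14 158] [291.43670886 209.19620253] [-41.68603063  22.37773802]
```

View pics/m7.png

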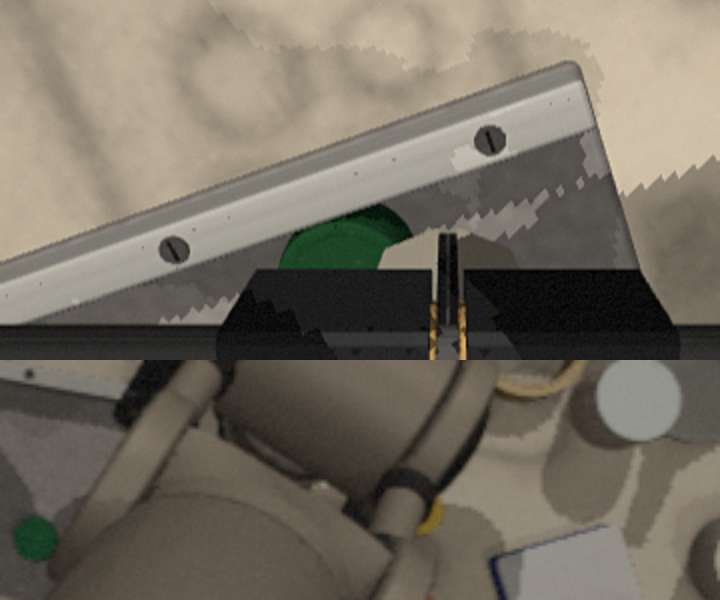

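The picture shows the beige fingers, about 38 mm across their backs (so 19 mm half-thickness), pressing the cap at about (345,240) along the rail. The cap moves with the tool. I'll recentre the contact (TCP board x about 38) and keep sliding.

Emit:
jog_arm:
  targets:
    - {"xyz":[-0.093,-0.073,0],"spin":0}
    - {"xyz":[-0.034,-0.094,0],"spin":0}
    - {"xyz":[-0.034,-0.094,0],"spin":0}
    - {"xyz":[-0.034,-0.094,0],"spin":0}
    - {"xyz":[-0.034,-0.094,0],"spin":0}
    - {"xyz":[-0.034,-0.094,0],"spin":0}
    - {"xyz":[-0.034,-0.094,0],"spin":0}
    - {"xyz":[-0.034,-0.094,0],"spin":0}
    - {"xyz":[-0.034,-0.094,0],"spin":0}
    - {"xyz":[0,0,0],"spin":0}

```text
time: 13.1
tool_pos: [509.4, -146.7, 21.9]
tcp_rot: [-3.141, 0.0, -0.504]
contact_force: [-0.1, 0.0, 0.8]
grip_width: 0.4
finger_force: 0.2
```

Run:
```python
from plant import bot
from h import *
q=np.array([477,-97.4,-.155])
o=bot.get_obs();print(toB(q,o['tool_pos']),o['tool_pos'],o['contact_force'],o['tcp_rot'])
cv2.imwrite("pics/w8.png",cv2.resize(bot.capture("wrist")[100:300,60:460],None,fx=2,fy=2))
```

```text
[ 39.61910593 -43.73438975] [ 509.39241407 -146.72648287   21.88207616] [-0.07637334  0.00081614  0.80992428] [-3.14134025e+00  8.87876208e-05 -5.03503171e-01]
```

View pics/w8.png

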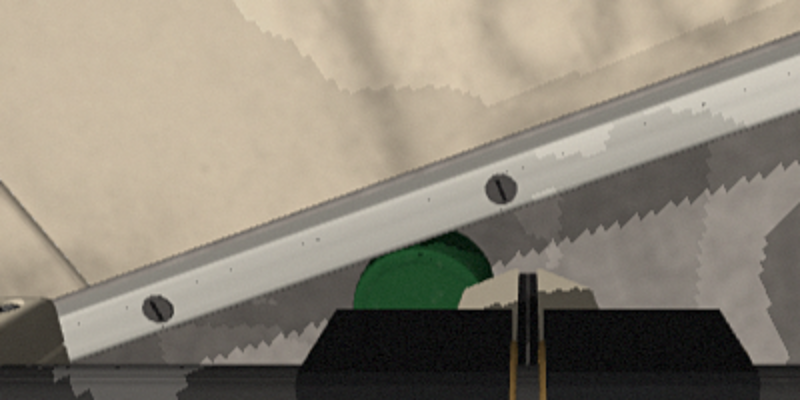

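The cap at (425,275) is on the rail and against the fingers, with the force light. I have now viewed 10 pictures, so from here I'll work from forces and measured pixels.

Emit:
jog_arm:
  targets:
    - {"xyz":[-0.034,-0.094,0],"spin":0}
    - {"xyz":[-0.034,-0.094,0],"spin":0}
    - {"xyz":[-0.034,-0.094,0],"spin":0}
    - {"xyz":[-0.034,-0.094,0],"spin":0}
    - {"xyz":[-0.034,-0.094,0],"spin":0}
    - {"xyz":[-0.034,-0.094,0],"spin":0}
    - {"xyz":[-0.034,-0.094,0],"spin":0}
    - {"xyz":[-0.034,-0.094,0],"spin":0}
    - {"xyz":[-0.034,-0.094,0],"spin":0}
    - {"xyz":[0,0,0],"spin":0}

```text
time: 14.4
tool_pos: [520.6, -75.6, 21.9]
tcp_rot: [-3.141, -0.0, -0.503]
contact_force: [-2.1, -1.1, 1.7]
grip_width: 0.2
finger_force: 1.0
```

```bash
cat > s.py <<'E'
from plant import bot
from h import *
q=np.array([477,-97.4,-.155])
o=bot.get_obs();f=o['contact_force'];print(toB(q,o['tool_pos']),o['tool_pos'],"F board",toB(q*[0,0,1],f),f,o['finger_force'])
a=bot.capture("wrist");c=bot.get_calibration("wrist")
for s,p in greens(a):
    k=.034
    u=[(s[0],s[1]+s[3]/2),(s[0]+s[2],s[1]+s[3]/2),(s[0]+s[2]/2,s[1])]
    print(s,[toB(q,ray(c,und(c,x,k),30)).round(1) for x in u])
E
python3 s.py
```

```text
[39.73034555 28.23761189] [520.61336485 -75.63448854  21.86339005] F board [-1.87860054 -1.36355078] [-2.0665841  -1.05718536  1.71286689] 0.9520823125785682
[ 237  217   68   38 1746] [array([68.5, 67.2]), array([55.9, 32.6]), array([72.3, 45.5])]
[453 272  43  11 309] [array([  2.7, -37.3]), array([ -6.1, -60.7]), array([  1.9, -49.6])]
[456 310  49  15 534] [array([-25.2, -33.1]), array([-35.9, -61.2]), array([-25.1, -48.1])]
```

Emit:
jog_arm:
  targets:
    - {"xyz":[-0.034,-0.094,0],"spin":0}
    - {"xyz":[-0.034,-0.094,0],"spin":0}
    - {"xyz":[-0.034,-0.094,0],"spin":0}
    - {"xyz":[-0.034,-0.094,0],"spin":0}
    - {"xyz":[-0.034,-0.094,0],"spin":0}
    - {"xyz":[-0.034,-0.094,0],"spin":0}
    - {"xyz":[-0.026,-0.07,0],"spin":0}
    - {"xyz":[0,0,0],"spin":0}
    - {"xyz":[0,0,0],"spin":0}
    - {"xyz":[0,0,0],"spin":0}

```text
time: 15.7
tool_pos: [529.5, -23.2, 22.0]
tcp_rot: [-3.141, -0.001, -0.505]
contact_force: [-1.2, -0.3, 0.0]
grip_width: 0.5
finger_force: 0.6
```

```bash
cat >> s.py <<'E'
# circle centre from the big cap's visible contour (left/top arc), radius 19
h=cv2.cvtColor(a,cv2.COLOR_BGR2HSV);m=cv2.inRange(h,(40,90,25),(90,255,255))
n,l,st,_=cv2.connectedComponentsWithStats(m);i=1+np.argmax(st[1:,4])
ct=max(cv2.findContours((l==i).astype('uint8'),cv2.RETR_EXTERNAL,cv2.CHAIN_APPROX_NONE)[0],key=len)[:,0]
ct=ct[ct[:,1]<st[i][1]+st[i][3]-4]
P=np.array([toB(q,ray(c,und(c,p,.034),30)) for p in ct])
r=least_squares(lambda x:np.hypot(*(P-x).T)-19,[45,P[:,1].mean()],loss='soft_l1',f_scale=.5);print("cap",r.x,r.cost,len(P))
E
python3 s.py
```

```text
[40.38542485 81.37759548] [529.4643467  -23.23270322  21.9770442 ] F board [-1.17248384 -0.48567247] [-1.23340572 -0.29884182  0.00259723] 0.5511890624757143
[ 237  220   67   35 1655] [array([ 68., 121.]), array([55.5, 86.8]), array([71.1, 99.9])]
[533 246  39  37 732] [array([ -5. , -28.9]), array([-13.2, -50.4]), array([  2.8, -41. ])]
[ 435  310   47   39 1565] [array([-29.1,  34.3]), array([-39.5,   7.2]), array([-20.2,  17.8])]
cap [ 52.52403642 106.03897422] 85.00594559075094 124
```

Emit:
jog_arm:
  targets:
    - {"xyz":[-0.009,-0.023,0],"spin":0}
    - {"xyz":[-0.009,-0.023,0],"spin":0}
    - {"xyz":[-0.009,-0.023,0],"spin":0}
    - {"xyz":[-0.009,-0.023,0],"spin":0}
    - {"xyz":[-0.009,-0.023,0],"spin":0}
    - {"xyz":[-0.005,-0.012,0],"spin":0}
    - {"xyz":[0,0,0],"spin":0}
    - {"xyz":[0,0,0],"spin":0}
    - {"xyz":[0,0,0],"spin":0}
    - {"xyz":[0,0,0],"spin":0}

```text
time: 17.0
tool_pos: [530.3, -12.3, 21.9]
tcp_rot: [3.141, 0.0, -0.504]
contact_force: [-4.1, -2.2, 1.6]
grip_width: 0.3
finger_force: 1.9
```

```bash
python3 s.py
```

```text
[39.50299536 92.27561213] [530.27493308 -12.32910756  21.87530072] F board [-3.69811047 -2.79573555] [-4.08538172 -2.1913043   1.5760601 ] 1.9151952604806866
[ 237  217   68   38 1762] [array([ 68. , 131.5]), array([55.4, 96.9]), array([ 71.8, 109.8])]
[550 239  70  36 662] [array([ -4.4, -27.9]), array([-19.2, -66.9]), array([ -0.1, -48.2])]
[ 439  310   60   39 1976] [array([-30.8,  43. ]), array([-44.2,   8.2]), array([-23.2,  22.8])]
cap [-39.48984157  27.32117735] 102.65698360004774 119
```

Emit:
jog_arm:
  targets:
    - {"xyz":[-0.0045,-0.012,0],"spin":0}
    - {"xyz":[-0.0045,-0.012,0],"spin":0}
    - {"xyz":[-0.0045,-0.012,0],"spin":0}
    - {"xyz":[0,0,0],"spin":0}
    - {"xyz":[0,0,0],"spin":0}
    - {"xyz":[0,0,0],"spin":0}
    - {"xyz":[0,0,0],"spin":0}
    - {"xyz":[0,0,0],"spin":0}
    - {"xyz":[0,0,0],"spin":0}
    - {"xyz":[0,0,0],"spin":0}

```text
time: 18.3
tool_pos: [530.7, -9.2, 21.9]
tcp_rot: [3.141, 0.0, -0.504]
contact_force: [-4.6, -1.3, 2.1]
grip_width: 0.4
finger_force: 2.3
```

```bash
python3 s.py
```

```text
[39.43305555 95.38753834] [530.68625122  -9.24369126  21.8817886 ] F board [-4.32797379 -2.02516449] [-4.58873311 -1.33273284  2.14858881] 2.268114887410775
[ 237  220   69   35 1753] [array([ 67.1, 135. ]), array([54.3, 99.8]), array([ 70.1, 113.3])]
[555 237  70  33 771] [array([ -3.3, -27.8]), array([-18.1, -66.8]), array([  0. , -47.9])]
[ 443  310   61   39 1943] [array([-31.8,  43.7]), array([-45.4,   8.3]), array([-24.3,  23.4])]
cap [-40.08441804  27.43472116] 116.93038081534297 122
```

Emit:
jog_arm:
  targets:
    - {"xyz":[-0.0045,-0.012,0],"spin":0}
    - {"xyz":[-0.0045,-0.012,0],"spin":0}
    - {"xyz":[-0.0045,-0.012,0],"spin":0}
    - {"xyz":[0,0,0],"spin":0}
    - {"xyz":[0,0,0],"spin":0}
    - {"xyz":[0,0,0],"spin":0}
    - {"xyz":[0,0,0],"spin":0}
    - {"xyz":[0,0,0],"spin":0}
    - {"xyz":[0,0,0],"spin":0}
    - {"xyz":[0,0,0],"spin":0}

```text
time: 19.6
tool_pos: [531.1, -6.2, 21.9]
tcp_rot: [3.141, 0.0, -0.504]
contact_force: [-3.8, -2.9, 2.9]
grip_width: 0.5
finger_force: 2.3
```

```bash
python3 s.py
```

```text
[39.3623737  98.45942321] [531.09065462  -6.19772171  21.88170505] F board [-3.28918755 -3.40491309] [-3.77540605 -2.85630829  2.91455835] 2.331605951185338
[ 237  217   69   38 1783] [array([ 67.9, 137.7]), array([ 55.1, 102.5]), array([ 71.6, 115.7])]
[566 236  65  36 958] [array([ -5.9, -30.7]), array([-19.7, -67.1]), array([ -1.2, -49.6])]
[ 448  310   61   39 1907] [array([-32.9,  43.9]), array([-46.6,   8.4]), array([-25.4,  23.6])]
cap [-40.46761394  27.47611731] 139.5366525614588 128
```

Emit:
jog_arm:
  targets:
    - {"xyz":[-0.0045,-0.012,0],"spin":0}
    - {"xyz":[-0.0045,-0.012,0],"spin":0}
    - {"xyz":[-0.0045,-0.012,0],"spin":0}
    - {"xyz":[-0.0045,-0.012,0],"spin":0}
    - {"xyz":[0,0,0],"spin":0}
    - {"xyz":[0,0,0],"spin":0}
    - {"xyz":[0,0,0],"spin":0}
    - {"xyz":[0,0,0],"spin":0}
    - {"xyz":[0,0,0],"spin":0}
    - {"xyz":[0,0,0],"spin":0}

```text
time: 20.9
tool_pos: [531.7, -2.2, 21.9]
tcp_rot: [3.141, 0.0, -0.504]
contact_force: [-3.6, -2.0, 2.5]
grip_width: 0.0
finger_force: 2.3
```

```bash
python3 s.py
```

```text
[ 39.34605024 102.54154711] [531.70472555  -2.16201622  21.88163337] F board [-3.29543926 -2.49936957] [-3.64178491 -1.96065572  2.48481016] 2.316960154857952
[ 237  219   69   36 1757] [array([ 67.3, 142. ]), array([ 54.5, 106.9]), array([ 70.5, 120.3])]
[ 572  233   66   41 1297] [array([ -6.9, -29.9]), array([-21., -67.]), array([ -0.6, -49.1])]
[ 454  310   62   37 1819] [array([-33.5,  44.4]), array([-47.5,   8.3]), array([-26.8,  24. ])]
cap [-41.92550861  27.71475812] 144.3907174845473 124
```

Emit:
jog_arm:
  targets:
    - {"xyz":[-0.0045,-0.012,0],"spin":0}
    - {"xyz":[-0.0045,-0.012,0],"spin":0}
    - {"xyz":[-0.0045,-0.012,0],"spin":0}
    - {"xyz":[0,0,0],"spin":0}
    - {"xyz":[0,0,0],"spin":0}
    - {"xyz":[0,0,0],"spin":0}
    - {"xyz":[0,0,0],"spin":0}
    - {"xyz":[0,0,0],"spin":0}
    - {"xyz":[0,0,0],"spin":0}
    - {"xyz":[0,0,0],"spin":0}

```text
time: 22.2
tool_pos: [532.1, 0.5, 21.9]
tcp_rot: [3.141, -0.0, -0.504]
contact_force: [-5.8, -4.7, 3.1]
grip_width: 0.6
finger_force: 3.3
```

```bash
python3 s.py
```

```text
[ 39.32962973 105.21116577] [5.32100638e+02 4.78132802e-01 2.19418398e+01] F board [-5.00441021 -5.53968731] [-5.79963247 -4.70069359  3.09879465] 3.325474729790585
[ 238  217   68   38 1782] [array([ 67.6, 143.9]), array([ 55. , 109.3]), array([ 71.5, 122.3])]
[ 575  232   65   43 1475] [array([ -7.7, -29. ]), array([-21.6, -65.7]), array([ -0.6, -48. ])]
[ 458  310   62   36 1753] [array([-34.1,  44.7]), array([-48.1,   8.5]), array([-27.8,  24.4])]
cap [ 52.42858388 129.36450027] 94.5640931247238 134
```

Emit:
jog_arm:
  targets:
    - {"xyz":[-0.0045,-0.012,0],"spin":0}
    - {"xyz":[-0.0045,-0.012,0],"spin":0}
    - {"xyz":[0,0,0],"spin":0}
    - {"xyz":[0,0,0],"spin":0}
    - {"xyz":[0,0,0],"spin":0}
    - {"xyz":[0,0,0],"spin":0}
    - {"xyz":[0,0,0],"spin":0}
    - {"xyz":[0,0,0],"spin":0}
    - {"xyz":[0,0,0],"spin":0}
    - {"xyz":[0,0,0],"spin":0}

```text
time: 23.5
tool_pos: [532.2, 1.1, 22.1]
tcp_rot: [3.139, -0.001, -0.504]
contact_force: [-7.3, -11.5, 6.2]
grip_width: 0.2
finger_force: 6.7
```

```bash
python3 s.py
```

```text
[ 39.33130295 105.80389099] [532.19379604   1.06349385  22.14245221] F board [ -5.45013259 -12.52949525] [ -7.31909857 -11.53789377   6.19293603] 6.712518077110872
[ 238  220   69   35 1786] [array([ 66.8, 145. ]), array([ 53.9, 109.8]), array([ 69.8, 123.3])]
[ 575  231   65   44 1506] [array([ -7.7, -28.8]), array([-21.7, -65.6]), array([ -0.4, -47.9])]
[ 459  310   62   35 1711] [array([-34.3,  44.5]), array([-48.4,   8.3]), array([-28.4,  24.2])]
cap [ 52.0106836  130.20988368] 86.38129258392986 118
```

The force along the board has jumped to -12.5 N and the motion is blocked, so the cap is against the end stop. I'll back off along the contact normal and rise clear.

Emit:
jog_arm:
  targets:
    - {"xyz":[0,0.02,0],"spin":0}
    - {"xyz":[0,0.03,0],"spin":0}
    - {"xyz":[0,0.1,0],"spin":0}
    - {"xyz":[0,0.2,0],"spin":0}
    - {"xyz":[0,0.1,0],"spin":0}
    - {"xyz":[0,0,-0.4],"spin":0}
    - {"xyz":[0,0,-0.7],"spin":0}
    - {"xyz":[0,0,-0.7],"spin":0}
    - {"xyz":[-0.6,0,0],"spin":0}
    - {"xyz":[-0.6,0,0],"spin":0}

```text
time: 24.8
tool_pos: [430.3, 17.8, 166.5]
tcp_rot: [-3.141, -0.002, -0.505]
contact_force: [-0.2, 0.6, -0.5]
grip_width: 0.2
finger_force: 0.0
```

Emit:
jog_arm:
  targets:
    - {"xyz":[-0.3,0.4,0],"spin":0}
    - {"xyz":[0,0.7,0],"spin":0}
    - {"xyz":[0,0.7,0],"spin":0}
    - {"xyz":[0,0.7,0],"spin":0}
    - {"xyz":[0,0,0],"spin":0}
    - {"xyz":[0,0,0],"spin":0}
    - {"xyz":[0,0,0],"spin":0}
    - {"xyz":[0,0,0],"spin":0}
    - {"xyz":[0,0,0],"spin":0}
    - {"xyz":[0,0,0],"spin":0}

```text
time: 26.05
tool_pos: [313.6, -145.4, 165.9]
tcp_rot: [3.142, 0.0, -0.503]
contact_force: [-0.7, 1.0, -0.4]
grip_width: 0.4
finger_force: 0.0
```

Run:
```python
from plant import bot
from h import *
q=np.array([475.5,-96.8,-.155]);c=bot.get_calibration("top");o=bot.get_obs();print(o['tool_pos'],o['contact_force'])
a=bot.capture("top");cv2.imwrite("pics/t9.png",a)
for s,p in greens(a): print(s,p,toB(q,ray(c,und(c,p,.4),28)).round(1))
# pixel profile from cap centre towards stop and rail
s,p=max(greens(a),key=lambda g:g[0][4])
g=cv2.cvtColor(cv2.GaussianBlur(a,(3,3),0),cv2.COLOR_BGR2GRAY)
for d in((-.983,-.185),(.185,-.983)):
    print([int(g[int(round(p[1]+d[1]*t)),int(round(p[0]+d[0]*t))]) for t in range(0,18)])
```

```text
[ 313.63744028 -145.35831492  165.87044435] [-0.66830002  0.96252654 -0.43823498]
[243 152  18  16 224] [250.91071429 159.47767857] [ 52.2 131.3]
[319 201  14  14 139] [325.71223022 207.77697842] [-23.9 -50.5]
[285 203  14  14 161] [291.42857143 209.28571429] [-40.3  22.2]
[37, 39, 39, 38, 38, 38, 37, 39, 51, 83, 112, 122, 123, 125, 120, 103, 94, 105]
[37, 39, 39, 40, 39, 39, 38, 36, 42, 73, 109, 126, 130, 135, 132, 120, 110, 110]
```

The cap measures (52, 131) in board coordinates against a target of (51, 131). The picture shows no gap at the rail or the stop, and both small caps are within 0.2 px of where they started. Handing in.

```bash
python3 -c "
from plant import bot
print(bot.close_job())"
```

```text
the job is handed in; nothing more can be done
None
```

The big cap is in the corner pocket, measured within about 1 mm of the target and showing no gap to the rail or end stop; the small caps didn't move, the arm is clear, and I handed the job in at about 26 s.

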